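Hold the proof press down by its valve lever

ROBOT

A 6-joint arm with a two-finger parallel gripper is mounted at the origin on the work surface. World frame = base frame: x ahead of the robot, y to its left, z up, the work surface at z = 0. Lengths are in m, angles in rad, forces in N, time in s.
With the tool pointing down it reaches from about 0.425 to 0.95 m from the base axis. Payload 3.5 kg.
Tool frame: the origin (TCP) lies between the finger pads; the fingertips stand 19 mm ahead of it and the grasp point (between the pads) is the TCP (ctrl.nose_length is the distance from the TCP to the fingertips, in m); z points along the fingers, y is the line along which they close (so a half turn about z gives the same grasp; the last joint's range is limited). The gripper opens to 85 mm and grips with 20 to 120 N. Pads are 22 mm wide; open, the fingers measure 114 mm over their backs; the gripper's body (76 mm by 85 mm) begins 54 mm behind the grasp point. The pads swing forward as they close: fully open they stand 13 mm farther back than shut.
Start: joints at [-1.333, 0.286, 1.577, -0, 1.279, -0.15], TCP at [0.255, -0.625, 0.25] pointing down, gripper open.
Joint ranges: [-2.77, 2.77], [-0.9, 2.22], [0.21, 2.48], [-1.53, 4.67], [0.24, 2.81], [-2.84, 2.84]. Speed limits (rad/s): [2.79, 2.79, 3.14, 3.14, 3.14, 3.14].

INTERFACE

Orientations are given as a unit quaternion [x, y, z, w].
In Python, from plant import ctrl gives the robot as it stands.
- The arm moves only by the tool apply_moves, never from a script. Its argument "series" is a list of rows, each a list of 6 numbers: the shift along the world's x, y, z scaled (see below), then the turn, a rotation vector about the world's x, y, z scaled (see below). A call has 1 to 20 rows; each row is the pose to reach, as a shift and turn from the pose commanded when the call began; what a row does not reach only later rows make up. The controller multiplies each number of a shift by 0.8 m and each number of a turn by 45 degrees. A row lasts 1/8 s, in which the tool goes at most 62.5 mm and 10.7 degrees, less where a joint would pass 70% of its speed; a pose out of reach is approached as far as the arm can. A call with a number of a shift or a turn outside -1 to 1 is refused whole. A call with a gripper value outside its range is refused whole. "jaw" is the opening, from 0 (shut) to 1 (fully open), set as the call begins (left out, the last holds). The fingers move at their own pace and stop on an object; "squeeze" is the grip in N (left out, the last holds). Time passes only in rows, so rows that repeat a pose let the fingers close. It gives the time, the measured TCP pose, the force, the opening and the grip force at its end, in the units of the state.
- ctrl.get_state(): the state, without advancing time (a new reading comes with each control period).
- ctrl.read_camera(name): name is "scene" or "top" or "wrist"; returns the picture (480x640x3 uint8, red, green, blue); there is no depth.
- ctrl.get_calibration(name): a dict with "fx", "fy", "cx", "cy" (pixels), "dist_coeffs" ([k1, k2, p1, p2, k3] as OpenCV has them; the pictures are not rectified), "xyz" and "orientation" of the camera in the world; the wrist camera has in their place "hand_eye" (4x4, takes a point from camera to tool coordinates, whose origin is the TCP and whose axes are the flange's). Camera axes: x right, y up, looking along -z (the intrinsics and any distortion apply to the point x, -y, -z); pixel columns grow to the right and rows downward; lengths in m; the calibration is good to about 2 mm. A picture is of the moment at which its call begins: read the wrist's pose just before it. get_calibration takes no time and is no camera call.
- ctrl.sign_off(): hands the job in; it is judged then, once.
Trained networks look in the newest picture that a camera, given by its name, has taken for a name from the list of things; names that differ only in an ending like _2 or _b are one class to them, and where a whole thing is asked for, a point or a joint stands for the part that bears it (a point fixed in the world has none). Each returns a list of dicts, best first, with "p" (0 to 1); they miss things now and then, are a little off and sometimes report something else, mostly with a low value. They report only what shows in the picture. A call takes as long as a camera call. They do not tell look-alikes from the thing itself.
- ctrl.boxes_of(thing, camera): "xy" ([column, row] as shares, 0 to 1, of the picture: columns of its width, rows of its height, amid what is visible of it).
- ctrl.silhouettes(thing, camera): "pixels" (480x640 bool, what is visible of it) and "xy" ([column, row] as shares, 0 to 1, of the picture: columns of its width, rows of its height, amid what is visible of it).
The state is a dict: "time": time; "qpos": joint angles; "dq": joint speeds; "joint_efforts": joint torques, N m; "eef_pos": TCP position; "tcp_rot": TCP orientation; "contact_force": force on the tool from outside, world axes, zero at the start; "wrist_torque": the same for the moment, N m; "opening": opening from 0.0 (shut) to 1.0 (fully open); "finger_force": force on a finger pad.
Only numpy, scipy, OpenCV 4.12 (cv2) and the standard library are available. Lean on these libraries where they do the work, as an engineer would, in place of code of your own. Each camera call takes 0.05 s, during which the arm holds its last target. There are 200 camera calls.

TASK

Take a proof on the small press: push the red-knobbed valve lever all the way over towards the green mark at the foot of its valve, hold it there for at least two seconds, then let it spring back to upright and take the hand away. Never push it over to the white side, and leave the blue-knobbed lever and the ink tin alone.

Things in the scene. Friction and masses are not known exactly. Their poses are not given: they have to be found in the camera images.
- proof_valve: fixed hand valve: steel plate 90 (x) x 130 (y) x 8 mm with a 56 x 62 mm block up to 52 mm (brackets to 64); green bar on the plate's +y end, white on -y. Origin: centre of the plate's underside, z up. Its lever pivots about x, 55 mm above the origin: a 12 mm rod, RED ball knob 36 mm in diameter, centre 120 mm from the pivot. Its twin has a BLUE knob; either may be left or right
- proof_lever (a joint): angle of the red-knobbed lever, rad: 0 upright (knob centre 175 mm up), positive to the green bar (valve's +y), negative to white; stops at -0.5 and 0.5 (knob 58 mm aside, 15 mm lower). Spring-centred, 1.2 N m/rad: 5 N at the knob at full swing; let go, it is upright within 0.5 s, without swinging past. The press platen sinks and rises with it
- lift_lever (a joint): angle of the blue-knobbed lever on the other valve, identical in build and size, rad, 0 upright; to be left alone. Also around: a low type tray (30 mm high), a wooden mallet lying down, and the press (240 mm high) beyond the valves
- ink_tin: closed black ink tin with a steel lid, 68 mm in diameter, 62 mm high, standing loose on the bench between the valves and the press; origin at the centre of its underside; to be left where it stands
There are look-alikes about, which are no part of the job. Leave any turquoise or yellow look-alike of the proof_valve alone. Leave any turquoise look-alike of the part that bears lift_lever alone.

How it is judged:
By the outcome, as a careful person would: the job done as asked, in the order asked, and still so for the second after the job is handed in, with the robot touching nothing.
It also fails if it takes over 38 s, if anything falls off the work surface, if the arm or the gripper's body presses on something with over 40 N, if the wrist force passes 120 N, or if a joint passes its speed limit or range.

## Working session

There is one attempt and no reset: what is moved stays moved. The work goes in short steps, Python scripts to look and compute and a tool call to move; the robot and the scene stay as the last step left them, time stands still between calls to the robot, and variables do not carry over. Pictures are saved under pics/ and viewed, at most 10 in all, crops included, and the job is handed in when it is done.

Besides the shell and the picture viewer there is one more tool, called after "Request:" by a JSON object that holds its "fn" and its "kwargs". apply_moves: Moves the arm, as the interface text tells. Shifts and turns lie within -1 to 1; 1 stands for 0.8 m of shift or 45 degrees of turn. Its arguments: {"type":"object","properties":{"series":{"type":"array"},"jaw":{"type":"number"},"squeeze":{"type":"number"}},"required":["series"]}

```bash
mkdir -p pics
cat > h.py <<'E'
import numpy as np,cv2
from plant import ctrl
from scipy.spatial.transform import Rotation as R
def ray(cam,uv):
    c=ctrl.get_calibration(cam);K=np.array([[c['fx'],0,c['cx']],[0,c['fy'],c['cy']],[0,0,1]])
    p=cv2.undistortPoints(np.array([[uv]],float),K,np.array(c['dist_coeffs'],float))[0,0]
    return np.array(c['xyz']),R.from_quat(c['orientation']).apply([p[0],-p[1],-1])
def at_z(cam,uv,z):
    o,d=ray(cam,uv);return o+d*(z-o[2])/d[2]
E
python3 - <<'E'
from h import *
for c in("scene","top"):
    cv2.imwrite(f"pics/{c}1.png",ctrl.read_camera(c)[:,:,::-1])
    for t in("proof_valve","lift_lever","proof_lever","ink_tin"):
        print(c,t,[(round(b['p'],2),np.round(np.array(b['xy'])*[640,480],0)) for b in ctrl.boxes_of(t,c)])
print(ctrl.get_calibration("top"),ctrl.get_calibration("scene"))
print(ctrl.get_state())
E
```

```text
scene proof_valve [(0.7, array([227., 167.])), (0.69, array([249., 227.])), (0.55, array([339., 222.]))]
scene lift_lever [(0.91, array([465., 311.])), (0.33, array([327., 300.]))]
scene proof_lever [(0.89, array([230., 130.])), (0.74, array([248., 185.])), (0.67, array([344., 178.]))]
scene ink_tin [(0.81, array([326., 300.]))]
top proof_valve [(0.82, array([449., 343.])), (0.71, array([313., 282.])), (0.69, array([400., 258.])), (0.44, array([408., 249.])), (0.19, array([205., 213.]))]
top lift_lever [(0.83, array([204., 214.])), (0.66, array([182., 122.]))]
top proof_lever [(0.91, array([409., 251.])), (0.85, array([308., 284.])), (0.76, array([470., 350.]))]
top ink_tin [(0.77, array([307., 173.]))]
{'fx': 474.4111306043533, 'fy': 474.4111306043533, 'cx': 317.00334995269225, 'cy': 241.56853628646718, 'dist_coeffs': array([-0.02670574,  0.        ,  0.        ,  0.        ,  0.        ]), 'xyz': array([ 0.38070267, -0.00890167,  1.02632207]), 'orientation': array([-0.03828721,  0.03508743,  0.70962669, -0.70266132])} {'fx': 482.84050517524423, 'fy': 482.84050517524423, 'cx': 321.9
[... 255 characters left out ...]
time': 0.5, 'qpos': array([-1.33302007e+00,  2.86342479e-01,  1.57676958e+00,  2.84968799e-06,
        1.27860380e+00, -1.50004404e-01]), 'dq': array([ 0.00075938, -0.00144407,  0.0003732 ,  0.00094892,  0.00042274,
       -0.00021478]), 'joint_efforts': array([-8.21134126e-04, -4.05467963e+01, -2.92553401e+01, -1.20884001e-04,
        1.22740639e-03, -2.13748038e-06]), 'eef_pos': array([ 0.25525603, -0.62482929,  0.25025878]), 'tcp_rot': array([ 9.81262160e-01,  1.92677372e-01, -1.33965728e-06, -6.16065717e-05]), 'contact_force': array([ 0.59195986, -0.13278985,  0.15985612]), 'wrist_torque': array([ 0.00501276,  0.02468366, -0.00090936]), 'finger_force': 0.0, 'opening': 0.9976627223594189}
```

View pics/scene1.png

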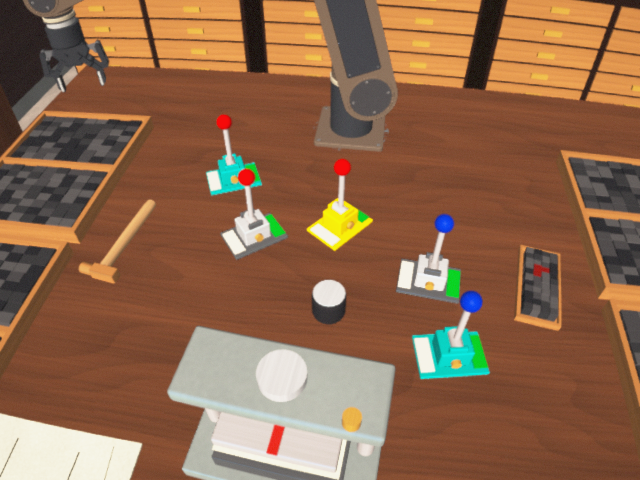

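View pics/top1.png

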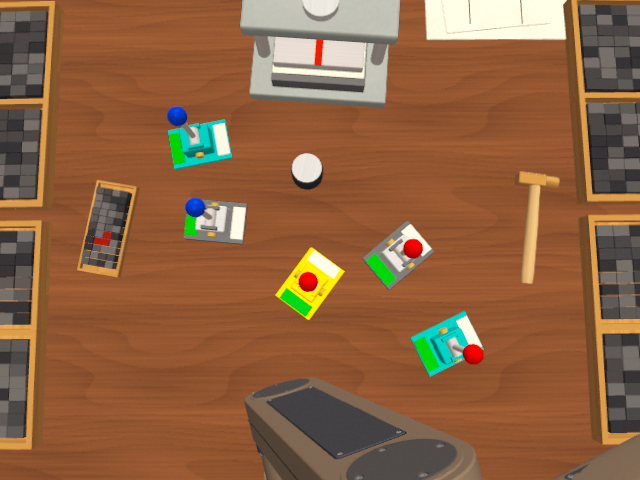

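The real valve is the grey one with the red knob: in top its knob is at (413,248) and its plate at about (398,255), with green lower-left (384,271) and white upper-right (415,238). In scene its knob is at (247,177). The turquoise and yellow valves are decoys.

Run:
```python
from h import *
def red(c,uv):
    im=cv2.imread(f"pics/{c}1.png").astype(int);m=((im[:,:,2]>130)&(im[:,:,1]<60)&(im[:,:,0]<60)).astype(np.uint8)
    n,l,s,ce=cv2.connectedComponentsWithStats(m);i=min((i for i in range(1,n) if s[i,4]>60),key=lambda i:np.hypot(*(ce[i]-uv)));return ce[i],s[i,4]
def tri(a,b):
    A=[];B=[]
    for o,d in(a,b):
        d=d/np.linalg.norm(d);P=np.eye(3)-np.outer(d,d);A.append(P);B.append(P@o)
    return np.linalg.solve(sum(A),sum(B))
for n,a,b in(("knob",(413,248),(247,177)),("yel",(308,282),(342,167)),("turq",(473,354),(224,122))):
    a,s=red("top",a);b,s2=red("scene",b);print(n,a,s,b,s2,tri(ray("top",a),ray("scene",b)).round(4),at_z("top",a,.175).round(4),at_z("scene",b,.175).round(4))
im=cv2.imread("pics/top1.png").astype(int)
box=np.zeros(im.shape[:2],bool);box[215:295,355:440]=1
g=box&(im[:,:,1]>120)&(im[:,:,2]<80);w=box&(im.min(2)>225)
P={}
for k,m in(("green",g),("white",w)):
    v,u=np.nonzero(m);P[k]=at_z("top",(u.mean(),v.mean()),.009);print(k,m.sum(),u.mean(),v.mean(),P[k].round(4))
d=P['green']-P['white'];print("dist",np.linalg.norm(d),"yaw +y dir deg",np.degrees(np.arctan2(d[1],d[0])),"mid",(P['green']+P['white'])/2)
print(at_z("top",(307,165),.062))
```

```text
knob [412.52727273 248.32363636] 275 [245.98984772 176.82233503] 197 [ 0.4555 -0.1778  0.1753] [ 0.4554 -0.1774  0.175 ] [ 0.4551 -0.1783  0.175 ]
yel [307.68478261 281.4057971 ] 276 [341.91139241 166.74261603] 237 [0.3979 0.0119 0.1759] [0.3979 0.0119 0.175 ] [0.3968 0.0118 0.175 ]
turq [472.88988095 354.25297619] 336 [223.69897959 121.56632653] 196 [ 0.2667 -0.2788  0.1756] [ 0.2666 -0.2787  0.175 ] [ 0.2658 -0.2793  0.175 ]
green 418 380.377990430622 269.4306220095694 [ 0.4253 -0.14    0.009 ]
white 255 411.64313725490194 240.04705882352943 [ 0.488 -0.209  0.009]
dist 0.09313793425087262 yaw +y dir deg 132.2535317160564 mid [ 0.45663693 -0.17448164  0.009     ]
[0.64155102 0.01425621 0.062     ]
```

Request:
{"fn": "apply_moves", "kwargs": {"series": [[0.1,0.16,0,0,0,0.1],[0.2,0.32,0,0,0,0.2],[0.306,0.492,0,0,0,0.4],[0.306,0.492,0,0,0,0.4],[0.306,0.492,0,0,0,0.4],[0.306,0.492,0,0,0,0.4],[0.306,0.492,0,0,0,0.4],[0.306,0.492,0,0,0,0.4],[0.306,0.492,0,0,0,0.4],[0.306,0.492,0,0,0,0.4],[0.306,0.492,0,0,0,0.4],[0.306,0.492,0,0,0,0.4]], "jaw": 0, "squeeze": 40}}

```text
time: 2.0
eef_pos: [0.4996, -0.2322, 0.2503]
tcp_rot: [0.939, 0.343, -0.0, 0.0]
contact_force: [0.0, -0.7, -1.3]
opening: 0.0
finger_force: 0.0
```

Run:
```python
from h import *
s=ctrl.get_state();print(s['time'],s['eef_pos'],R.from_quat(s['tcp_rot']).as_matrix()[:,1],s['opening'],s['contact_force'],ctrl.nose_length)
a=ctrl.read_camera("wrist");b=ctrl.read_camera("top")[130:370,290:530]
cv2.imwrite("pics/w2.png",np.hstack([cv2.resize(a,(480,360)),cv2.resize(b,(320,360))])[:,:,::-1])
```

```text
2.0 [ 0.49962917 -0.23220933  0.25031719] [ 6.44433376e-01 -7.64660463e-01 -7.40560522e-06] 7.959212803054562e-05 [ 0.01636355 -0.74049612 -1.28318059] 0.019
```

View pics/w2.png

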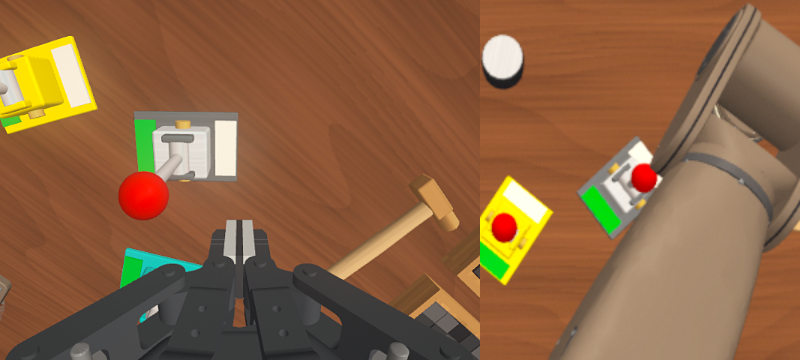

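The wrist view shows the tool on the white side with the plate parallel to the image axes, so the 130° heading is right. Next I descend, then push up to just before the stop.

Request:
{"fn": "apply_moves", "kwargs": {"series": [[0,0,-0.05,0,0,0],[0,0,-0.098,0,0,0],[0,0,-0.098,0,0,0],[0,0,-0.098,0,0,0],[-0.012,0.0143,-0.098,0,0,0],[-0.02,0.0238,-0.098,0,0,0],[-0.026,0.031,-0.098,0,0,0],[-0.032,0.0381,-0.098,0,0,0],[-0.038,0.0453,-0.098,0,0,0],[-0.044,0.0524,-0.098,0,0,0],[-0.05,0.0596,-0.098,0,0,0],[-0.056,0.0667,-0.098,0,0,0],[-0.062,0.0739,-0.098,0,0,0],[-0.066,0.0786,-0.098,0,0,0],[-0.068,0.081,-0.098,0,0,0],[-0.068,0.081,-0.098,0,0,0]]}}

```text
time: 4.1
eef_pos: [0.4456, -0.1666, 0.1718]
tcp_rot: [0.939, 0.344, -0.0, 0.0]
contact_force: [3.1, -4.1, -5.9]
opening: -0.001
finger_force: 2.4
```

Run:
```python
from h import *
s=ctrl.get_state();print(s['time'],s['eef_pos'],s['contact_force'],s['wrist_torque'])
a=ctrl.read_camera("scene")[80:320,140:400];b=ctrl.read_camera("wrist")
cv2.imwrite("pics/s3.png",np.hstack([cv2.resize(a,(420,390)),cv2.resize(b,(380,390))])[:,:,::-1])
```

```text
4.1 [ 0.44556095 -0.1666297   0.17184524] [ 3.12911253 -4.12584653 -5.8977707 ] [-0.68562299 -0.49779122  0.01018416]
```

View pics/s3.png

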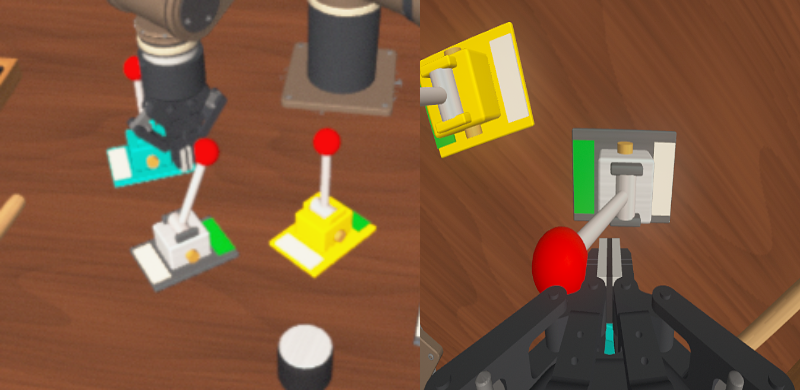

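The fingers are against the red knob and the lever leans towards green, about 10 mm short of the stop. I'll finish the push in small steps.

Request:
{"fn": "apply_moves", "kwargs": {"series": [[-0.003,0.0036,0,0,0,0],[-0.006,0.0072,0,0,0,0],[-0.0085,0.0101,0,0,0,0],[-0.0085,0.0101,0,0,0,0]]}}

```text
time: 4.7
eef_pos: [0.4396, -0.1591, 0.1726]
tcp_rot: [0.939, 0.344, 0.001, 0.001]
contact_force: [3.4, -4.6, -2.9]
opening: -0.0
finger_force: 2.6
```

Request:
{"fn": "apply_moves", "kwargs": {"series": [[-0.0015,0.0018,0,0,0,0],[-0.003,0.0036,0,0,0,0],[-0.003,0.0036,0,0,0,0]]}}

```text
time: 5.08
eef_pos: [0.4392, -0.1585, 0.1737]
tcp_rot: [0.939, 0.344, 0.003, 0.005]
contact_force: [8.8, -10.5, -5.6]
opening: 0.004
finger_force: 5.5
```

The TCP stalled (0.7 mm of motion) while the force jumped from 5.7 to 13.7 N. That is at the predicted travel, so this is the stop. Now hold.

Request:
{"fn": "apply_moves", "kwargs": {"series": [[-0.0007,0.0008,0,0,0,0],[-0.0007,0.0008,0,0,0,0],[-0.0007,0.0008,0,0,0,0],[-0.0007,0.0008,0,0,0,0],[-0.0007,0.0008,0,0,0,0],[-0.0007,0.0008,0,0,0,0],[-0.0007,0.0008,0,0,0,0],[-0.0007,0.0008,0,0,0,0],[-0.0007,0.0008,0,0,0,0],[-0.0007,0.0008,0,0,0,0],[-0.0007,0.0008,0,0,0,0],[-0.0007,0.0008,0,0,0,0],[-0.0007,0.0008,0,0,0,0],[-0.0007,0.0008,0,0,0,0],[-0.0007,0.0008,0,0,0,0],[-0.0007,0.0008,0,0,0,0],[-0.0007,0.0008,0,0,0,0],[-0.0007,0.0008,0,0,0,0],[-0.0007,0.0008,0,0,0,0],[-0.0007,0.0008,0,0,0,0]]}}

```text
time: 7.58
eef_pos: [0.4392, -0.1584, 0.1739]
tcp_rot: [0.939, 0.344, 0.003, 0.006]
contact_force: [9.5, -10.9, -5.6]
opening: -0.003
finger_force: 6.1
```

Run:
```python
from h import *
s=ctrl.get_state();print(s['time'],s['eef_pos'],s['contact_force'])
a=ctrl.read_camera("scene")[80:320,140:400];b=ctrl.read_camera("wrist")
cv2.imwrite("pics/s4.png",np.hstack([cv2.resize(a,(420,390)),cv2.resize(b,(380,390))])[:,:,::-1])
```

```text
7.575 [ 0.43917714 -0.1583746   0.17394502] [  9.48017232 -10.94460039  -5.62890012]
```

View pics/s4.png

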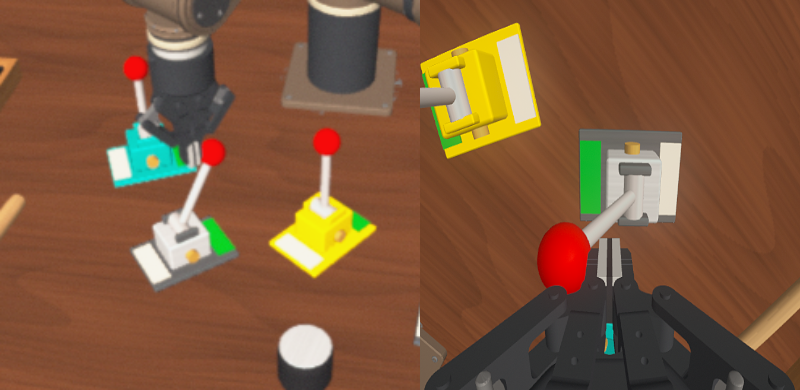

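The lever is fully over to green and has been held for 2.5 s. Now I retreat along the same line and lift.

Request:
{"fn": "apply_moves", "kwargs": {"series": [[0.01,-0.012,0,0,0,0],[0.02,-0.024,0,0,0,0],[0.035,-0.042,0,0,0,0],[0.05,-0.06,0,0,0,0],[0.07,-0.084,0,0,0,0],[0.09,-0.107,0,0,0,0],[0.09,-0.107,0,0,0,0],[0.09,-0.107,0.1,0,0,0],[0.09,-0.15,0.15,0,0,0],[0.09,-0.2,0.15,0,0,0],[0.09,-0.25,0.15,0,0,0],[0.09,-0.25,0.15,0,0,0],[0.09,-0.25,0.15,0,0,0],[0.09,-0.25,0.15,0,0,0]]}}

```text
time: 9.43
eef_pos: [0.5078, -0.3533, 0.2915]
tcp_rot: [0.939, 0.344, -0.0, -0.001]
contact_force: [-0.1, 0.9, -0.1]
opening: -0.002
finger_force: 0.0
```

Run:
```python
from h import *
s=ctrl.get_state();print(s['time'],s['eef_pos'],s['contact_force'])
cv2.imwrite("pics/s5.png",ctrl.read_camera("scene")[:,:,::-1])
```

```text
9.425 [ 0.50783357 -0.35328913  0.2915245 ] [-0.08150289  0.91024203 -0.12410175]
```

View pics/s5.png

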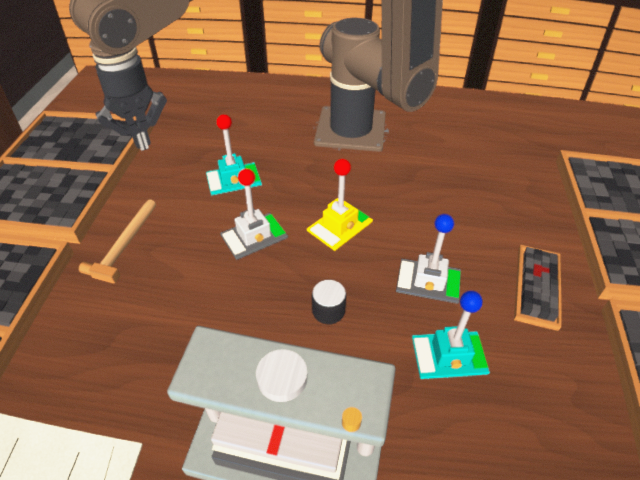

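The red lever is upright again, with its knob back at (247,177). Everything else is where it was and the hand is clear.

```bash
python3 -c "
from plant import ctrl
print(ctrl.sign_off())"
```

```text
the job is handed in; nothing more can be done
None
```

The proof is taken and the job handed in: I pushed the red-knobbed lever to its green-side stop, held it there about 2.5 s, and let it spring back upright; the hand is clear, and the blue-knobbed lever and ink tin were not touched.

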